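Set the blue flow gate to run

ROBOT

A 7-joint arm with a two-finger parallel gripper is mounted at the origin on the work surface. World frame = base frame: x ahead of the robot, y to its left, z up, the work surface at z = 0. Lengths are in mm, angles in rad, forces in N, time in s.
With the tool pointing down it reaches from about 400 to 875 mm from the base axis. Payload 4.4 kg.
Tool frame: the origin (TCP) lies at the very end of the fingers, on their centre line; the grasp point (between the pads) lies 19 mm behind it; z points along the fingers, y is the line along which they close (so a half turn about z gives the same grasp; the last joint's range is limited). The gripper opens to 85 mm and grips with 20 to 120 N. Pads are 22 mm wide; open, the fingers measure 114 mm over their backs; the gripper's body (76 mm by 85 mm) begins 54 mm behind the grasp point. The pads swing forward as they close: fully open they stand 13 mm farther back than shut.
Start: joints at [-1.381, 0.628, 0.038, 1.517, -0.027, 0.996, -0.02], TCP at [164.438, 628.87, 231.313] pointing down, gripper open.
Joint ranges: [-3.06, 3.06], [-0.37, 2.12], [-1.25, 1.32], [0.18, 2.47], [-1.1, 4.24], [0.23, 1.98], [-2.94, 2.94]. Speed limits (rad/s): [2.57, 2.57, 3.14, 3.14, 3.14, 3.14, 3.14].

INTERFACE

Orientations are given as [roll, pitch, yaw] about the fixed x, y, z axes, in that order (R = Rz(yaw) Ry(pitch) Rx(roll)).
In Python, from cell import ctrl gives the robot as it stands.
- The arm moves only by the tool step_arm, never from a script. Its argument "series" is a list that holds one entry, the list of rows, each a list of 7 numbers: the turn, a rotation vector about the tool's x, y, z as a fraction of full scale, then the shift along the tool's x, y, z as a fraction of full scale, then the closure, from 0 (fully open) to 1 (shut). In form: [[[ax, ay, az, tx, ty, tz, gripper], ...]]. A call has 1 to 12 rows; each row shifts and turns the commanded pose from where the row before left it, along the tool's axes as they then stand; what a row does not reach is not made up. Full scale, the value 1, is 150 mm for a shift and 45 degrees for a turn. A row lasts 1/10 s, in which the tool goes at most 50 mm and 8.59 degrees, less where a joint would pass 70% of its speed; a pose out of reach is approached as far as the arm can. A call with a number of a shift or a turn outside -1 to 1 is refused whole. A call with a gripper value outside its range is refused whole. The fingers move at their own pace and stop on an object; the grip force is fixed at half the most. Time passes only in rows, so rows that do not move let the fingers close. It gives the time, the measured TCP pose, the force, the opening and the grip force at its end, in the units of the state.
- ctrl.read_state(): the state, without advancing time (a new reading comes with each control period).
- ctrl.get_image(name): name is "scene" or "top" or "wrist"; returns a dict with "img" (384x512x3 uint8, red, green, blue), "fx", "fy", "cx", "cy" (pixels), "R" (3x3) and "t" (3): a world point X has camera coordinates R X + t. Camera axes: x right, y down, z forward; pixel columns grow to the right and rows downward; lengths in mm; the calibration is good to about 2 mm. A picture is of the moment at which its call begins. There is no depth.
- ctrl.finish_job(): hands the job in; it is judged then, once.
Trained networks look in a picture, given as the dict that the camera call returned (one of the last four; its "shot" number tells which), for a name from the list of things; names that differ only in an ending like _2 or _b are one class to them, and where a whole thing is asked for, a point or a joint stands for the part that bears it (a point fixed in the world has none). Each returns a list of dicts, best first, with "score" (0 to 1); they miss things now and then, are a little off and sometimes report something else, mostly with a low value. They report only what shows in the picture. A call takes as long as a camera call. They do not tell look-alikes from the thing itself.
- ctrl.recognise(picture, thing): "centre" ([column, row] in pixels, amid what is visible of it).
The state is a dict: "clock": time; "qpos": joint angles; "qd": joint speeds; "tau": joint torques, N m; "eef_pos": TCP position; "tool_rot": TCP orientation; "force": force on the tool from outside, world axes, zero at the start; "torque": the same for the moment, N m; "width": finger opening in mm; "gripper_force": force on a finger pad.
Only numpy, scipy, OpenCV 4.12 (cv2) and the standard library are available. Lean on these libraries where they do the work, as an engineer would, in place of code of your own. Each camera call takes 0.05 s, during which the arm holds its last target. There are 200 camera calls.

TASK

Set the blue flow gate to run: with a fingertip, gently push the blue knob along the long leg of its L-shaped slot to the corner, then sideways along the short leg until it is fully home at the end beside the green dot. Only push it, never grip or lift it, and leave the grey gate's knob and everything else on the bench as they are.

Things in the scene. Friction and masses are not known exactly. Their poses are not given: they have to be found in the camera images.
- gate_blue: fixed metal box 170 (x) by 160 (y) mm, flat white top at 51 mm with a blue square; origin: centre of its underside. Slot 18 mm wide; in the gate's frame the pin axis runs from (-45, -25) mm at the red dot along +x to the corner (35, -25), then along +y to the home end (35, 35) near the green dot. Ends and corner are hard stops; the corner's inner edge is bevelled 5 mm. No obstacles on the top.
- pin_blue_knob (a point): centre of the blue knob: upright cylinder 26 mm diameter, 32 mm high, centre 72 mm and underside 56 mm above the bench, on a 14 mm pin with 2 mm play in the slot and a wide foot below that keeps it in. 0.2 to 0.33 kg, slides with under 2 N, no spring, stays where left. Starts in the first 30 mm of the long leg.
- gate_blue_corner (a point): point where the knob's centre is when the pin stands in the corner of the blue gate's slot, at 72 mm height (the pin can go up to 2 mm farther in x)
- gate_blue_home (a point): point where the knob's centre is at the home end of the short leg, at 72 mm height (the pin can go up to 2 mm farther in y before it meets the end)
- pin_grey_knob (a point): centre of the grey knob on the other gate (grey square on its top), the mirror image of the blue gate with the same sizes; not to be touched
- gate_grey: fixed grey flow gate: the same box as the blue one with a mirrored slot (short leg towards its -y); origin at the centre of its underside; not to be used
- beaker: open glass beaker, 60 mm diameter, 80 mm high, origin at the centre of its underside
- jar: small amber jar with white cap, 54 mm diameter, 60 mm high, origin at the centre of its underside
- amber_a: amber bottle, 64 mm diameter, 150 mm high, origin at the centre of its underside
- amber_b: another amber bottle like the first, same sizes and origin
- spatula: steel spatula with black handle lying flat on the bench, 180 mm long, origin under its middle
- vial: clear vial with white cap, 28 mm diameter, 50 mm high, origin at the centre of its underside
- pin_blue: the blue knob with its pin and foot, as one body; origin at the centre of the underside of its foot, 39 mm below the knob's centre; turns freely about its axis
There are look-alikes about, which are no part of the job. Leave any yellow look-alike of the beaker alone.

How it is judged (in metres and radians):
On the way, in this order (a step that is already met when the one before it is completed fails the run):
1. the blue pin stands in the corner of its slot (within 6 mm) (horizontal distance between pin_blue_knob and gate_blue_corner below 0.006 m), for 0.1 s.
2. the blue pin has reached the home end (within 5 mm) (horizontal distance between pin_blue_knob and gate_blue_home below 0.005 m), for 0.2 s.
At the end, for the whole second after the job is handed in: the blue knob's centre stands within 5 mm (horizontally) of the home point, at rest and down in its slot; the grey knob is within 8 mm and each other loose thing within 20 mm of where it began, upright as it was (horizontal distance between pin_blue_knob and gate_blue_home below 0.005 m and linear speed of pin_blue below 0.01 m/s and height (world z) of pin_blue_knob below 0.077 m and distance of pin_grey_knob from where it was at the start of the episode below 0.008 m and distance of each of beaker, jar, amber_a, amber_b, spatula, vial from where it was at the start of the episode below 0.02 m and angle between each of beaker, jar, amber_a, amber_b, spatula, vial's own z axis and vertical below 0.2 rad); the robot touches nothing.
It fails at once if the blue knob is lifted (its centre more than 5 mm above its normal height) (height (world z) of pin_blue_knob above 0.077 m).
It fails at once if the blue knob is gripped or pushed roughly (over 35 N from the fingers) (contact force between the fingers and pin_blue above 35 N).
It fails at once if the grey knob is moved by more than 8 mm (distance of pin_grey_knob from where it was at the start of the episode above 0.008 m).
It fails at once if a bystander is moved by more than 20 mm, lifted or knocked over (distance of any of beaker, jar, amber_a, amber_b, spatula, vial from where it was at the start of the episode above 0.02 m).
It also fails if it takes over 45 s, if anything falls off the work surface, if the arm or the gripper's body presses on something with over 40 N, if the wrist force passes 120 N, or if a joint passes its speed limit or range.

## Working session

There is one attempt and no reset: what is moved stays moved. The work goes in short steps, Python scripts to look and compute and a tool call to move; the robot and the scene stay as the last step left them, time stands still between calls to the robot, and variables do not carry over. Pictures are saved under pics/ and viewed, at most 10 in all, crops included, and the job is handed in when it is done.

Besides the shell and the picture viewer there is one more tool, called after "Call:" by a JSON object that holds its "fn" and its "kwargs", one argument or row to a line. step_arm: Moves the arm, as the interface text tells. Shift numbers are shares of 150 mm and turn numbers shares of 45 degrees, none past 1 either way. Its arguments: {"type":"object","properties":{"series":{"type":"array","items":{"type":"array","items":{"type":"array","items":{"type":"number","minimum":-1,"maximum":1}}}}},"required":["series"]}

```bash
mkdir -p pics; cat > h.py <<'E'
from cell import ctrl
import numpy as np, cv2
def ray(p,uv,z):
    R=np.array(p["R"]);t=np.array(p["t"]);d=R.T@np.array([(uv[0]-p["cx"])/p["fx"],(uv[1]-p["cy"])/p["fy"],1])
    o=-R.T@t; return o+d*(z-o[2])/d[2]
def px(p,X):
    c=np.array(p["R"])@np.array(X,float)+np.array(p["t"]); return np.array([p["fx"]*c[0]/c[2]+p["cx"],p["fy"]*c[1]/c[2]+p["cy"]])
def save(p,n): cv2.imwrite(f"pics/{n}.png",p["img"][:,:,::-1])
E
python3 - <<'E'
from h import *
s=ctrl.read_state();print(s)
a=ctrl.get_image("top");b=ctrl.get_image("scene")
cv2.imwrite("pics/a.png",np.hstack([a["img"],b["img"]])[:,:,::-1]) if 0 else (save(a,"top"),save(b,"scene"))
for n,z in dict(gate_blue=51,gate_grey=51,pin_blue_knob=72,pin_grey_knob=72,beaker=40,jar=30,amber_a=75,spatula=3,vial=25).items():
    for p in (a,b):
        for r in ctrl.recognise(p,n)[:3]: print(n,r["score"],np.round(r["centre"]),np.round(ray(p,r["centre"],z)))
E
```

```text
{'clock': 0.0, 'qpos': array([-1.38077561,  0.62937313,  0.03847458,  1.5183834 , -0.02701507,
        0.99628623, -0.02000761]), 'qd': array([ 0.0003999 , -0.00221718, -0.00120884, -0.00085091, -0.00014406,
        0.00043377, -0.00013741]), 'tau': array([-4.87293073e-04, -5.63403082e+01,  1.22627746e+00, -1.93436641e+01,
        1.10030701e-02,  1.05646616e-02, -5.94510553e-06]), 'eef_pos': array([164.30244571, 628.23816663, 230.36725595]), 'tool_rot': array([-3.13966179e+00,  3.37620972e-05,  2.88572942e+00]), 'force': array([ 0.50390261,  0.66835964, -0.25312564]), 'torque': array([ 0.03883464, -0.01182621,  0.0096169 ]), 'gripper_force': 0.0, 'width': 85.41795252647802}
gate_blue 0.85 [186. 193.] [524. 218.  51.]
gate_blue 0.25 [149. 252.] [356. 324.  51.]
gate_blue 0.67 [286. 296.] [762. 115.  51.]
gate_grey 0.77 [323. 185.] [ 537. -184.   51.]
gate_grey 0.6 [197. 202.] [498. 187.  51.]
gate_grey 0.62 [213. 186.] [ 552. -164.   51.]
pin_blue_knob 0.65 [343. 211.] [515. 179.  72.]
pin_grey_knob 0.54 [310. 191.] [ 517. -140.   72.]
pin_grey_knob 0.44 [223. 174.] [ 519. -148.   72.]
beaker 0.67 [260. 109.] [782.  -5.  40.]
beaker 0.96 [230. 281.] [770. -20.  40.]
jar 0.63 [268. 219.] [444. -21.  30.]
jar 0.82 [279. 175.] [440. -15.  30.]
amber_a 0.7 [220. 113.] [760. 116.  75.]
amber_a 0.59 [295. 113.] [ 753. -108.   75.]
amber_a 0.82 [287. 297.] [769. 118.  75.]
amber_a 0.65 [194. 264.] [ 771. -106.   75.]
spatula 0.91 [385. 264.] [ 307. -358.    3.]
spatula 0.69 [189. 117.] [ 314. -364.    3.]
vial 0.6 [147. 252.] [360. 336.  25.]
vial 0.5 [406. 190.] [364. 324.  25.]
```

View pics/top.png

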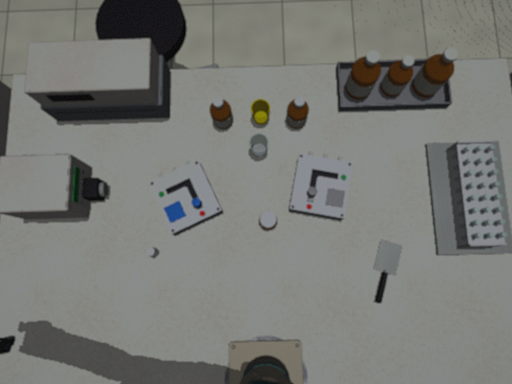

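View pics/scene.png

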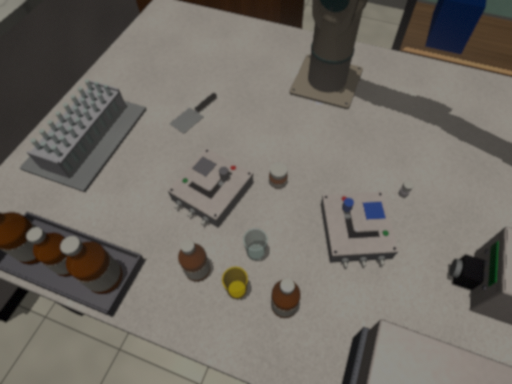

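The top view shows the blue knob at (197,203) on the blue-square gate at (186,197). The red dot is at (202,213) and the green dot at (162,194). The grey knob, the only look-alike, is at (312,191) on the grey-square gate. I choose (197,203), on the gate with the blue square. Next I'll check it in a close crop and fit the gate pose.

```bash
python3 - <<'E'
from h import *
from scipy.optimize import least_squares
a=cv2.imread("pics/top.png");b=cv2.imread("pics/scene.png")
c1=cv2.resize(a[150:245,140:235],(400,400),interpolation=cv2.INTER_CUBIC)
c2=cv2.resize(b[180:275,310:405],(400,400),interpolation=cv2.INTER_CUBIC)
cv2.imwrite("pics/crop.png",np.hstack([c1,c2]))
p=ctrl.get_image("top");q=ctrl.get_image("scene")
def blobs(p,nm,box):
    h=cv2.cvtColor(p["img"],cv2.COLOR_RGB2HSV);m=np.zeros(h.shape[:2],bool);x0,y0,x1,y1=box;m[y0:y1,x0:x1]=1
    H,S,V=[h[...,i].astype(int) for i in range(3)]
    for n,k in dict(red=((H<8)|(H>172))&(S>110),green=(H>45)&(H<85)&(S>90),blue=(H>100)&(H<130)&(S>110)).items():
        N,_,st,ce=cv2.connectedComponentsWithStats((k&m).astype(np.uint8))
        for i in range(1,N):
            if st[i,4]>3: print(nm,n,st[i,4],ce[i].round(1),ray(p,ce[i],51).round(1),ray(p,ce[i],88 if n=="blue" else 51).round(1))
blobs(p,"top",(140,150,235,245));blobs(q,"scene",(310,180,405,275))
E
```

```text
top red 16 [201.7 212.9] [465.2 172.3  51. ] [465.2 172.3  51. ]
top green 14 [161.  193.6] [525.6 292.   51. ] [525.6 292.   51. ]
top blue 68 [196.  201.8] [498.1 189.1  51. ] [491.7 182.9  88. ]
top blue 264 [174.5 211.5] [471.4 251.5  51. ] [465.8 243.4  88. ]
scene red 6 [343.2 197.8] [464.6 170.2  51. ] [464.6 170.2  51. ]
scene green 10 [385.3 232.7] [525.8 292.8  51. ] [525.8 292.8  51. ]
scene blue 55 [348.2 202.5] [473.9 185.9  51. ] [497.4 184.6  88. ]
scene blue 261 [373.6 210.1] [472.7 252.3  51. ] [496.3 248.1  88. ]
```

View pics/crop.png

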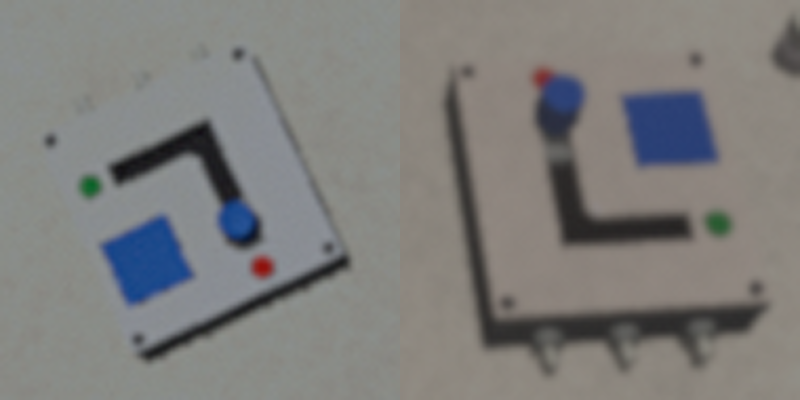

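The crop confirms the blue knob, on the gate with the blue square and the red and green dots. Four screws show at the corners of the top, and they give the gate's centre and yaw.

```bash
cat >> h.py <<'E'
def G(o,yaw,v):
    c,s=np.cos(yaw),np.sin(yaw); return np.array(o[:2])+np.array([[c,-s],[s,c]])@np.array(v,float)
E
python3 - <<'E'
from h import *
for n,off,S in (("top",(140,150),[(328,247),(238,54),(138,340),(50,141)]),("scene",(310,180),[(67,71),(107,303),(297,59),(356,288)])):
    p=ctrl.get_image(n)
    W=np.array([ray(p,(np.array(s)+.5)*.2375-.5+off,51)[:2] for s in S])
    o=W.mean(0);dx=W[1]-W[0]+W[3]-W[2];dy=W[2]-W[0]+W[3]-W[1]
    y1=np.arctan2(dx[1],dx[0]);y2=np.arctan2(-dy[0],dy[1]);y=(y1+y2)/2
    print(n,o.round(1),np.degrees([y1,y2]).round(1),np.hypot(*dx)/2,np.hypot(*dy)/2,[G(o,y,v).round(1) for v in((-45,-25),(35,-25),(35,35))])
s=ctrl.read_state();w=ctrl.get_image("wrist");R=np.array(w["R"]);C=-R.T@w["t"];print(s["eef_pos"],C,R,w["fx"])
E
```

```text
top [517.1 223.2] [24.3 24.5] 153.8458794255134 144.17306925633358 [array([486.4, 181.9]), array([559.3, 214.9]), array([534.5, 269.5])]
scene [517.9 223.5] [24.1 24.2] 154.60746778233383 144.43039403689312 [array([487. , 182.3]), array([560.1, 215. ]), array([535.6, 269.8])]
[164.44390413 628.86798055 231.33053023] [ 99.00654751 646.77910947 374.40257227] [[ 2.52267457e-01  9.67657547e-01  4.92011912e-05]
 [ 9.32512782e-01 -2.43118826e-01  2.67045215e-01]
 [ 2.58420279e-01 -6.73209366e-02 -9.63683999e-01]] 288.46986032929806
```

Call:
{"fn": "step_arm", "kwargs": {
  "series": [
    [[0, 0, 0, -0.22, -0.207, 0, 1], [0, 0, 0, -0.22, -0.207, 0, 1], [0, 0, 0, -0.22, -0.207, 0, 1], [0, 0, 0, -0.22, -0.207, 0, 1], [0, 0, 0, -0.22, -0.207, 0, 1], [0, 0, 0, -0.22, -0.207, 0, 1], [0, 0, 0, -0.22, -0.207, 0, 1], [0, 0, 0, -0.22, -0.207, 0, 1], [0, 0, 0, -0.22, -0.207, 0, 1], [0, 0, 0, -0.22, -0.207, 0, 1], [0, 0, 0, -0.22, -0.207, 0, 1], [0, 0, 0, -0.22, -0.207, 0, 1]]
  ]
}}

```text
clock: 2.45
eef_pos: [454.2, 166.6, 231.6]
tool_rot: [3.141, 0.001, 2.886]
force: [0.8, -0.6, 0.3]
width: 0.3
gripper_force: 0.0
```

Call:
{"fn": "step_arm", "kwargs": {
  "series": [
    [[0, 0, -0.173, 0, 0, 0, 1], [0, 0, -0.173, 0, 0, 0, 1], [0, 0, -0.173, 0, 0, 0, 1], [0, 0, -0.173, 0, 0, 0, 1], [0, 0, -0.173, 0, 0, 0, 1], [0, 0, 0, 0, 0, 0, 1], [0, 0, 0, 0, 0, 0, 1]]
  ]
}}

```text
clock: 3.15
eef_pos: [453.4, 168.1, 231.4]
tool_rot: [3.142, 0.0, -2.722]
force: [-0.2, 0.1, 0.1]
width: -0.1
gripper_force: 0.0
```

```bash
cat >> h.py <<'E'
O=(517.5,223.3);Y=np.radians(24.2)
def gl(w): return G((0,0),-Y,np.array(w[:2])-O)
def st():
    s=ctrl.read_state();print(s["clock"],"tcp",s["eef_pos"].round(1),"gate",gl(s["eef_pos"]).round(1),"rot",np.degrees(s["tool_rot"]).round(1),"F",G((0,0),-Y,s["force"][:2]).round(1),s["force"][2].round(1),"w",s["width"],s["gripper_force"])
def knob(n):
    p=ctrl.get_image(n);h=cv2.cvtColor(p["img"],cv2.COLOR_RGB2HSV)
    for r in ctrl.recognise(p,"pin_blue_knob")[:2]: print(n,r["score"],np.round(r["centre"],1),"gate",gl(ray(p,r["centre"],72)).round(1))
    return p
E
python3 - <<'E'
from h import *
st();p=knob("wrist");save(p,"w1");knob("top");knob("scene")
for v in((-45,-25),(35,-25),(35,35)):print(px(p,[*G(O,Y,v),51]).round())
E
```

```text
3.15 tcp [453.4 168.1 231.4] gate [-81.1 -24.1] rot [ 180.     0.  -155.9] F [-0.2  0.2] 0.1 w -0.09392553949879145 0.0
wrist 0.77 [248.7 213.3] gate [-40.7 -28.1]
top 0.57 [220.7 109.2] gate [ 187.5 -205.8]
scene 0.53 [344.2 211.5] gate [-18.3 -36.9]
[252. 204.]
[252. 265.]
[300. 265.]
```

View pics/w1.png

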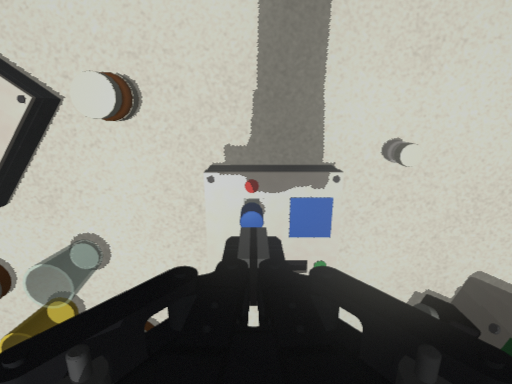

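The wrist view shows the blue knob at (252,218) just ahead of the closed fingers, with the red dot at (251,186) behind it. The space behind the knob is clear, so I'll descend there.

Call:
{"fn": "step_arm", "kwargs": {
  "series": [
    [[0, 0, 0, 0, -0.006, 0.25, 1], [0, 0, 0, 0, 0, 0.25, 1], [0, 0, 0, 0, 0, 0.25, 1], [0, 0, 0, 0, 0, 0.2, 1], [0, 0, 0, 0, 0, 0.13, 1], [0, 0, 0, 0, 0, 0.04, 1], [0, 0, 0, 0, 0, 0, 1]]
  ]
}}

```text
clock: 4.15
eef_pos: [453.3, 167.3, 62.8]
tool_rot: [-3.142, -0.001, -2.718]
force: [1.7, -0.7, 0.5]
width: 0.1
gripper_force: 0.0
```

Call:
{"fn": "step_arm", "kwargs": {
  "series": [
    [[0, 0, 0, -0.03, 0, 0, 1], [0, 0, 0, -0.03, 0, 0, 1], [0, 0, 0, -0.03, 0, 0, 1], [0, 0, 0, 0, 0, 0, 1]]
  ]
}}

```text
clock: 4.55
eef_pos: [467.5, 173.6, 64.1]
tool_rot: [3.142, 0.003, -2.718]
force: [-0.5, 0.1, -0.3]
width: -0.1
gripper_force: 0.0
```

```bash
python3 - <<'E'
from h import *
st();p=knob("scene");cv2.imwrite("pics/s2.png",cv2.resize(p["img"][150:280,290:430,::-1],None,fx=4,fy=4,interpolation=2))
E
```

```text
4.55 tcp [467.5 173.6  64.1] gate [-66.  -24.8] rot [ 180.     0.2 -155.7] F [-0.4  0.3] -0.3 w -0.06100053244092125 0.0
scene 0.72 [345.9 209.4] gate [-24.  -31.6]
scene 0.23 [279.3 174. ] gate [-141.4 -189. ]
```

View pics/s2.png

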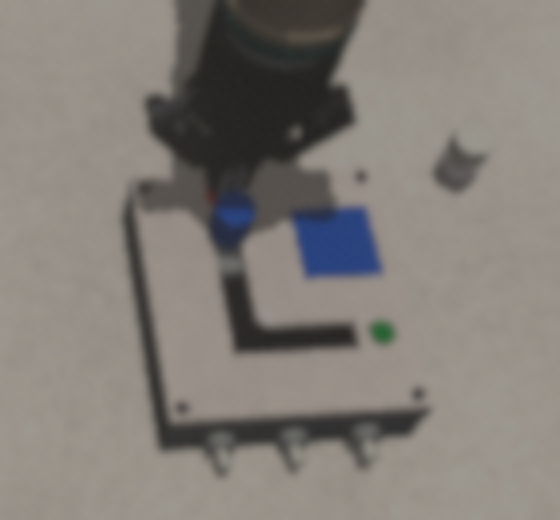

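The fingertip is behind the knob (crop 235,215). I'll push along the long leg.

Call:
{"fn": "step_arm", "kwargs": {
  "series": [
    [[0, 0, 0, -0.02, 0, 0, 1], [0, 0, 0, -0.03, 0, 0, 1], [0, 0, 0, -0.03, 0, 0, 1], [0, 0, 0, -0.03, 0, 0, 1], [0, 0, 0, -0.03, 0, 0, 1], [0, 0, 0, -0.03, 0, 0, 1], [0, 0, 0, -0.03, 0, 0, 1], [0, 0, 0, -0.03, 0, 0, 1], [0, 0, 0, 0, 0, 0, 1]]
  ]
}}

```text
clock: 5.55
eef_pos: [498.4, 187.6, 63.3]
tool_rot: [3.141, 0.002, -2.718]
force: [-0.5, 0.3, 0.3]
width: -0.1
gripper_force: 0.0
```

```bash
cat >> h.py <<'E'
def kb(n):
    p=ctrl.get_image(n);h=cv2.cvtColor(p["img"],cv2.COLOR_RGB2HSV);k=((h[...,0]>100)&(h[...,0]<130)&(h[...,1]>110)).astype(np.uint8)
    N,_,S,ce=cv2.connectedComponentsWithStats(k)
    for i in range(1,N):
        g=gl(ray(p,ce[i],85))
        if S[i,4]>8 and abs(g).max()<90: print(n,S[i,4],ce[i].round(1),"gate@85",g.round(1),"@72",gl(ray(p,ce[i],72)).round(1))
    return p
E
python3 - <<'E'
from h import *
st();kb("scene");kb("top");kb("wrist")
E
```

```text
5.55 tcp [498.4 187.6  63.3] gate [-32.  -24.7] rot [ 1.800e+02  1.000e-01 -1.557e+02] F [-0.3  0.5] 0.3 w -0.0634517757278158 0.0
scene 248 [374.  210.3] gate@85 [-10.2  33.2] @72 [-17.1  38. ]
scene 59 [350.3 213.7] gate@85 [ -4.3 -26.7] @72 [-11.1 -22.9]
wrist 6451 [372.1 237.9] gate@85 [-45.1  30.3] @72 [-39.2  36.2]
wrist 237 [253.  316.9] gate@85 [ -2.5 -24. ] @72 [  8. -24.]
```

Call:
{"fn": "step_arm", "kwargs": {
  "series": [
    [[0, 0, 0, -0.02, 0, 0, 1], [0, 0, 0, -0.03, 0, 0, 1], [0, 0, 0, -0.03, 0, 0, 1], [0, 0, 0, -0.03, 0, 0, 1], [0, 0, 0, -0.03, 0, 0, 1], [0, 0, 0, -0.03, 0, 0, 1], [0, 0, 0, -0.03, 0, 0, 1], [0, 0, 0, -0.03, 0, 0, 1], [0, 0, 0, -0.02, 0, 0, 1], [0, 0, 0, 0, 0, 0, 1]]
  ]
}}

```text
clock: 6.7
eef_pos: [532.3, 202.8, 63.3]
tool_rot: [3.142, 0.001, -2.718]
force: [0.1, 1.4, -0.6]
width: -0.2
gripper_force: 0.0
```

```bash
python3 - <<'E'
from h import *
st();kb("scene");kb("wrist")
E
```

```text
6.7 tcp [532.3 202.8  63.3] gate [  5.1 -24.7] rot [ 1.800e+02  1.000e-01 -1.557e+02] F [0.6 1.2] -0.6 w -0.24502999199195155 0.0
scene 89 [377.5 214. ] gate@85 [ 0.8 39.5] @72 [-6.  44.3]
scene 71 [353.1 227.4] gate@85 [ 32.8 -26.7] @72 [ 26.6 -22.9]
wrist 8047 [378.6 175.5] gate@85 [-36.6  29.9] @72 [-33.8  35.7]
wrist 236 [253.  316.8] gate@85 [ 35.1 -23.9] @72 [ 45.6 -23.9]
```

Call:
{"fn": "step_arm", "kwargs": {
  "series": [
    [[0, 0, 0, -0.01, 0, 0, 1], [0, 0, 0, -0.01, 0, 0, 1], [0, 0, 0, -0.01, 0, 0, 1], [0, 0, 0, 0, 0, 0, 1]]
  ]
}}

```text
clock: 7.2
eef_pos: [535.8, 204.4, 63.3]
tool_rot: [3.142, 0.0, -2.718]
force: [-1.0, -0.8, -1.1]
width: -0.3
gripper_force: 0.3
```

Call:
{"fn": "step_arm", "kwargs": {
  "series": [
    [[0, 0, 0, -0.007, 0, 0, 1], [0, 0, 0, 0, 0, 0, 1]]
  ]
}}

```text
clock: 7.4
eef_pos: [536.7, 204.8, 63.3]
tool_rot: [3.142, 0.0, -2.718]
force: [-0.7, -0.8, -0.3]
width: -0.1
gripper_force: 0.4
```

```bash
python3 - <<'E'
from h import *
st();kb("scene");kb("wrist")
E
```

```text
7.4 tcp [536.7 204.8  63.3] gate [ 10.  -24.7] rot [ 180.     0.  -155.7] F [-0.9 -0.5] -0.3 w -0.11719601182449932 0.36660198122262955
scene 56 [379.1 214.6] gate@85 [ 2.5 43.1] @72 [-4.2 48. ]
scene 72 [353.5 229. ] gate@85 [ 37.2 -26.6] @72 [ 31.  -22.8]
wrist 8277 [379.9 166.6] gate@85 [-35.4  29.9] @72 [-33.   35.7]
wrist 238 [253.1 316.9] gate@85 [ 40.2 -23.9] @72 [ 50.6 -23.9]
```

Not yet at the stop. I'll press on gently.

Call:
{"fn": "step_arm", "kwargs": {
  "series": [
    [[0, 0, 0, -0.007, 0, 0, 1], [0, 0, 0, 0, 0, 0, 1]]
  ]
}}

```text
clock: 7.7
eef_pos: [537.7, 205.4, 63.3]
tool_rot: [3.141, 0.0, -2.718]
force: [0.1, -1.5, -0.8]
width: -0.1
gripper_force: 0.3
```

Call:
{"fn": "step_arm", "kwargs": {
  "series": [
    [[0, 0, 0, -0.007, 0, 0, 1], [0, 0, 0, 0, 0, 0, 1]]
  ]
}}

```text
clock: 7.9
eef_pos: [538.7, 205.8, 63.3]
tool_rot: [3.142, 0.0, -2.718]
force: [-0.7, -0.1, 1.0]
width: -0.2
gripper_force: 0.3
```

Call:
{"fn": "step_arm", "kwargs": {
  "series": [
    [[0, 0, 0, -0.007, 0, 0, 1], [0, 0, 0, 0, 0, 0, 1]]
  ]
}}

```text
clock: 8.1
eef_pos: [539.7, 206.2, 63.3]
tool_rot: [3.142, 0.0, -2.718]
force: [-0.8, -0.0, 0.6]
width: -0.2
gripper_force: 0.3
```

```bash
python3 - <<'E'
from h import *
st();kb("scene")
E
```

```text
8.1 tcp [539.7 206.2  63.3] gate [ 13.3 -24.7] rot [ 180.     0.  -155.7] F [-0.7  0.3] 0.6 w -0.1760379904655689 0.3321857750415802
scene 41 [379.7 215. ] gate@85 [ 3.6 44.4] @72 [-3.1 49.4]
scene 74 [353.7 230.2] gate@85 [ 40.3 -26.7] @72 [ 34.2 -22.9]
```

Call:
{"fn": "step_arm", "kwargs": {
  "series": [
    [[0, 0, 0, -0.006, 0, 0, 1], [0, 0, 0, 0, 0, 0, 1]]
  ]
}}

```text
clock: 8.35
eef_pos: [540.5, 206.5, 63.3]
tool_rot: [3.142, 0.0, -2.718]
force: [-0.6, -0.2, -0.6]
width: 0.1
gripper_force: 0.3
```

Call:
{"fn": "step_arm", "kwargs": {
  "series": [
    [[0, 0, 0, -0.006, 0, 0, 1], [0, 0, 0, 0, 0, 0, 1]]
  ]
}}

```text
clock: 8.55
eef_pos: [541.0, 206.7, 63.3]
tool_rot: [3.142, -0.0, -2.718]
force: [-0.8, -0.3, 0.2]
width: -0.1
gripper_force: 0.6
```

Call:
{"fn": "step_arm", "kwargs": {
  "series": [
    [[0, 0, 0, -0.006, 0, 0, 1], [0, 0, 0, 0, 0, 0, 1]]
  ]
}}

```text
clock: 8.75
eef_pos: [541.2, 206.8, 63.2]
tool_rot: [-3.142, -0.002, -2.718]
force: [-2.6, -1.4, 2.4]
width: 0.0
gripper_force: 1.7
```

```bash
python3 - <<'E'
from h import *
st();p=kb("scene");cv2.imwrite("pics/s3.png",cv2.resize(p["img"][150:280,290:430,::-1],None,fx=4,fy=4,interpolation=2))
E
```

```text
8.75 tcp [541.2 206.8  63.2] gate [ 14.9 -24.8] rot [-1.800e+02 -1.000e-01 -1.557e+02] F [-2.9 -0.2] 2.4 w 0.037780727090934774 1.6563889221288264
scene 32 [379.9 215.4] gate@85 [ 4.8 44.7] @72 [-1.9 49.6]
scene 72 [354.  230.8] gate@85 [ 41.9 -26.2] @72 [ 35.8 -22.4]
```

View pics/s3.png

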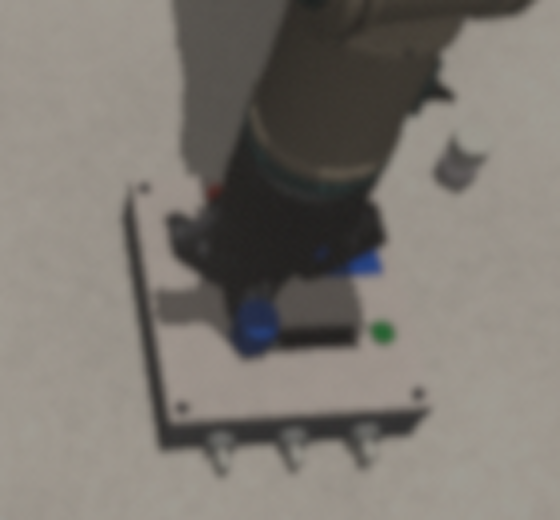

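The knob is at the crop's corner position (255,325) and the wall reaction is about 3 N, so it's in the corner. Now I'll go around to its -y side.

Call:
{"fn": "step_arm", "kwargs": {
  "series": [
    [[0, 0, 0, 0.06, 0, 0, 1], [0, 0, 0, 0.06, 0, 0, 1], [0, 0, 0, 0, -0.1, 0, 1], [0, 0, 0, 0, -0.1, 0, 1], [0, 0, 0, 0, -0.09, 0, 1], [0, 0, 0, 0, 0, 0, 1], [0, 0, 0, -0.09, 0, 0, 1], [0, 0, 0, -0.09, 0, 0, 1], [0, 0, 0, -0.08, 0, 0, 1], [0, 0, 0, 0, 0, 0, 1]]
  ]
}}

```text
clock: 9.8
eef_pos: [580.7, 177.2, 63.4]
tool_rot: [3.141, 0.003, -2.718]
force: [-0.5, 0.7, -0.7]
width: -0.1
gripper_force: 0.0
```

```bash
python3 - <<'E'
from h import *
st();p=kb("scene");kb("wrist");kb("top");cv2.imwrite("pics/s4.png",cv2.resize(p["img"][150:280,290:430,::-1],None,fx=4,fy=4,interpolation=2))
E
```

```text
9.8 tcp [580.7 177.2  63.4] gate [ 38.8 -67.9] rot [ 180.     0.2 -155.7] F [-0.2  0.9] -0.7 w -0.07330691206013402 0.0
scene 245 [374.1 210. ] gate@85 [-10.9  33.7] @72 [-17.8  38.4]
scene 49 [354.1 232.6] gate@85 [ 46.8 -26.9] @72 [ 40.8 -23.1]
wrist 8845 [466.2 115.1] gate@85 [-29.4  19.1] @72 [-29.3  28.4]
wrist 2516 [338.3 249.6] gate@85 [ 30.7 -28. ] @72 [ 37.2 -23.7]
```

View pics/s4.png

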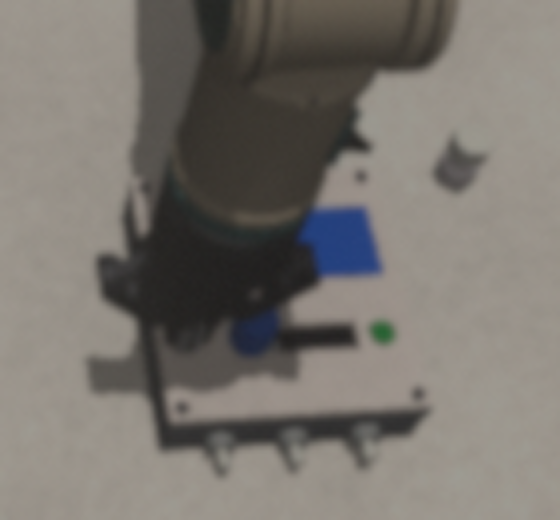

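The knob is still in the corner (crop 255,330), with the finger to its -y side. I'll push sideways.

Call:
{"fn": "step_arm", "kwargs": {
  "series": [
    [[0, 0, 0, 0.015, 0.02, 0, 1], [0, 0, 0, 0, 0.03, 0, 1], [0, 0, 0, 0, 0.03, 0, 1], [0, 0, 0, 0, 0.03, 0, 1], [0, 0, 0, 0, 0.03, 0, 1], [0, 0, 0, 0, 0.03, 0, 1], [0, 0, 0, 0, 0.03, 0, 1], [0, 0, 0, 0, 0.03, 0, 1], [0, 0, 0, 0, 0.03, 0, 1], [0, 0, 0, 0, 0.03, 0, 1], [0, 0, 0, 0, 0, 0, 1]]
  ]
}}

```text
clock: 11.05
eef_pos: [558.6, 216.1, 63.3]
tool_rot: [3.141, 0.0, -2.717]
force: [-0.1, -0.8, 0.6]
width: -0.2
gripper_force: 0.0
```

```bash
python3 - <<'E'
from h import *
st();p=kb("scene");kb("wrist");kb("top")
E
```

```text
11.05 tcp [558.6 216.1  63.3] gate [ 34.5 -23.4] rot [ 180.     0.  -155.7] F [-0.4 -0.7] 0.6 w -0.20054444910378072 0.011703298659995198
scene 57 [366.1 231.2] gate@85 [44.8  2.3] @72 [38.8  6.6]
wrist 9424 [383.9 119.5] gate@85 [-30.3  30. ] @72 [-30.   35.8]
wrist 1898 [306.1 249.7] gate@85 [28.1  1.3] @72 [34.7  4. ]
```

Call:
{"fn": "step_arm", "kwargs": {
  "series": [
    [[0, 0, 0, 0, 0.02, 0, 1], [0, 0, 0, 0, 0.03, 0, 1], [0, 0, 0, 0, 0.03, 0, 1], [0, 0, 0, 0, 0.03, 0, 1], [0, 0, 0, 0, 0.03, 0, 1], [0, 0, 0, 0, 0.02, 0, 1], [0, 0, 0, 0, 0.01, 0, 1], [0, 0, 0, 0, 0, 0, 1]]
  ]
}}

```text
clock: 12.0
eef_pos: [548.4, 238.5, 63.3]
tool_rot: [3.141, -0.0, -2.718]
force: [-0.1, -0.3, -0.9]
width: 0.1
gripper_force: 0.3
```

Call:
{"fn": "step_arm", "kwargs": {
  "series": [
    [[0, 0, 0, 0, 0.007, 0, 1], [0, 0, 0, 0, 0, 0, 1]]
  ]
}}

```text
clock: 12.2
eef_pos: [548.3, 239.0, 63.3]
tool_rot: [-3.141, 0.0, -2.718]
force: [0.2, -1.2, 1.2]
width: -0.1
gripper_force: 0.4
```

```bash
python3 - <<'E'
from h import *
st();p=kb("scene");kb("wrist");kb("top")
E
```

```text
12.2 tcp [548.3 239.   63.3] gate [34.5  1.7] rot [-180.     0.  -155.7] F [-0.3 -1.2] 1.2 w -0.14060464329382283 0.4352582059800625
scene 56 [376.2 230.7] gate@85 [45.1 26.4] @72 [39.  31.1]
wrist 9385 [334.4 119.4] gate@85 [-30.3  35.5] @72 [-30.  39.]
wrist 1838 [305.1 249.8] gate@85 [28.2 26.4] @72 [34.7 29. ]
top 44 [180.5 208.5] gate@85 [-37.7  21.1] @72 [-34.7  22.7]
```

Not home yet (y ≈ 30). I'll go in small steps until a wall force shows.

Call:
{"fn": "step_arm", "kwargs": {
  "series": [
    [[0, 0, 0, 0, 0.01, 0, 1], [0, 0, 0, 0, 0.01, 0, 1], [0, 0, 0, 0, 0, 0, 1]]
  ]
}}

```text
clock: 12.65
eef_pos: [546.7, 242.3, 63.3]
tool_rot: [3.141, -0.0, -2.718]
force: [0.8, -0.5, -0.5]
width: -0.2
gripper_force: 0.3
```

Call:
{"fn": "step_arm", "kwargs": {
  "series": [
    [[0, 0, 0, 0, 0.007, 0, 1], [0, 0, 0, 0, 0, 0, 1]]
  ]
}}

```text
clock: 12.85
eef_pos: [546.4, 243.0, 63.3]
tool_rot: [3.141, 0.0, -2.718]
force: [0.8, -1.6, 0.4]
width: 0.0
gripper_force: 0.4
```

Call:
{"fn": "step_arm", "kwargs": {
  "series": [
    [[0, 0, 0, 0, 0.007, 0, 1], [0, 0, 0, 0, 0, 0, 1]]
  ]
}}

```text
clock: 13.05
eef_pos: [546.0, 244.0, 63.3]
tool_rot: [3.141, -0.0, -2.718]
force: [0.3, -0.3, -0.1]
width: 0.4
gripper_force: 0.4
```

Call:
{"fn": "step_arm", "kwargs": {
  "series": [
    [[0, 0, 0, 0, 0.007, 0, 1], [0, 0, 0, 0, 0, 0, 1]]
  ]
}}

```text
clock: 13.25
eef_pos: [545.6, 244.9, 63.3]
tool_rot: [3.141, 0.0, -2.718]
force: [-0.1, -0.4, 0.9]
width: 0.2
gripper_force: 0.4
```

Call:
{"fn": "step_arm", "kwargs": {
  "series": [
    [[0, 0, 0, 0, 0.007, 0, 1], [0, 0, 0, 0, 0, 0, 1]]
  ]
}}

```text
clock: 13.45
eef_pos: [545.1, 245.9, 63.3]
tool_rot: [3.141, -0.0, -2.718]
force: [0.9, -0.7, -0.3]
width: -0.1
gripper_force: 0.4
```

Call:
{"fn": "step_arm", "kwargs": {
  "series": [
    [[0, 0, 0, 0, 0.007, 0, 1], [0, 0, 0, 0, 0, 0, 1]]
  ]
}}

```text
clock: 13.65
eef_pos: [544.8, 246.6, 63.3]
tool_rot: [-3.141, 0.0, -2.718]
force: [0.1, -1.9, -0.4]
width: 0.1
gripper_force: 0.7
```

```bash
python3 - <<'E'
from h import *
st();p=kb("scene");kb("wrist")
E
```

```text
13.65 tcp [544.8 246.6  63.3] gate [34.5 10. ] rot [-180.     0.  -155.7] F [-0.7 -1.7] -0.4 w 0.12238187482443262 0.6522354483604431
scene 58 [380.2 230.2] gate@85 [44.4 36.2] @72 [38.3 41. ]
wrist 9352 [318.5 119.6] gate@85 [-30.2  37.3] @72 [-30.   40.2]
wrist 1826 [305.  249.9] gate@85 [28.1 34.7] @72 [34.7 37.3]
```

One more to confirm the stop.

Call:
{"fn": "step_arm", "kwargs": {
  "series": [
    [[0, 0, 0, 0, 0.006, 0, 1], [0, 0, 0, 0, 0, 0, 1]]
  ]
}}

```text
clock: 13.95
eef_pos: [544.7, 246.8, 63.4]
tool_rot: [-3.141, 0.0, -2.719]
force: [0.7, -3.5, 1.2]
width: 0.2
gripper_force: 1.6
```

The end wall is met (about 3.5 N, with no further travel). I'll back off and lift.

Call:
{"fn": "step_arm", "kwargs": {
  "series": [
    [[0, 0, 0, 0, -0.06, 0, 1], [0, 0, 0, 0, -0.15, 0, 1], [0, 0, 0, 0, 0, -0.2, 1], [0, 0, 0, 0, 0, -0.3, 1], [0, 0, 0, 0, 0, -0.3, 1], [0, 0, 0, 0.2, -0.2, 0, 1], [0, 0, 0, 0.3, -0.1, 0, 1], [0, 0, 0, 0.3, 0, 0, 1], [0, 0, 0, 0, 0, 0, 1], [0, 0, 0, 0, 0, 0, 1]]
  ]
}}

```text
clock: 14.95
eef_pos: [466.0, 128.3, 183.6]
tool_rot: [3.141, 0.001, -2.718]
force: [-0.7, 0.2, 0.4]
width: -0.3
gripper_force: 0.0
```

```bash
python3 - <<'E'
from h import *
st();p=kb("scene");q=kb("top");kb("wrist")
cv2.imwrite("pics/end.png",np.hstack([cv2.resize(i["img"][b:b+95,a:a+95,::-1],(400,400),interpolation=2) for i,a,b in((q,140,150),(p,310,180))]))
E
```

```text
14.95 tcp [466.  128.3 183.6] gate [-85.9 -65.6] rot [ 180.     0.  -155.7] F [-0.6  0.4] 0.4 w -0.3029914431986695 0.0
scene 262 [373.5 210.1] gate@85 [-10.8  32.2] @72 [-17.7  37. ]
scene 74 [379.5 228.8] gate@85 [40.5 35.5] @72 [34.4 40.3]
wrist 2090 [358.6 235.3] gate@85 [-43.6  31.5] @72 [-37.8  36.7]
wrist 174 [350.5 317.6] gate@85 [44.6 32.4] @72 [55.1 37.7]
```

View pics/end.png

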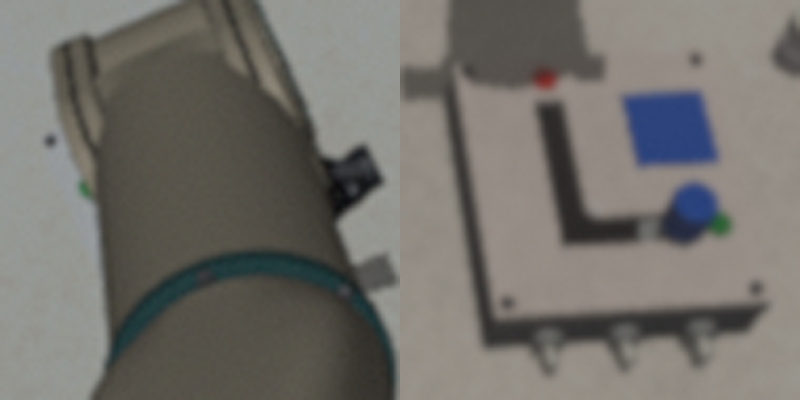

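The scene crop shows the knob at (692,212), at the slot's home end beside the green dot, and the robot is clear of everything.

```bash
python3 -c "
from cell import ctrl
print(ctrl.finish_job())"
```

```text
the job is handed in; nothing more can be done
None
```

I pushed the blue knob to the corner and then to the home end beside the green dot, felt the hard stop at both, moved the arm clear, and handed the job in at about 15 s on the clock; no verdict was returned.

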